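Dimple a tray runner and hold it in the riveting jig

ROBOT

A 6-joint arm with a two-finger parallel gripper is mounted at the origin on the work surface. World frame = base frame: x ahead of the robot, y to its left, z up, the work surface at z = 0. Lengths are in m, angles in rad, forces in N, time in s.
With the tool pointing down it reaches from about 0.225 to 0.875 m from the base axis. Payload 3.4 kg.
Tool frame: the origin (TCP) lies between the finger pads; the fingertips stand 14 mm ahead of it and the grasp point (between the pads) lies 5 mm behind it; z points along the fingers, y is the direction in which the jaws open and shut (so a half turn about z gives the same grasp; the last joint's range is limited). The gripper opens to 85 mm and grips with 20 to 120 N. Pads are 22 mm wide; open, the fingers measure 114 mm over their backs; the gripper's body (76 mm by 85 mm) begins 54 mm behind the grasp point. The pads swing forward as they close: fully open they stand 13 mm farther back than shut.
Start: joints at [1.103, 0.276, 1.505, -0, 1.361, -0.121], TCP at [0.195, 0.541, 0.245] pointing down, gripper open.
Joint ranges: [-2.89, 2.89], [-0.75, 2.08], [0.22, 2.7], [-1.18, 4.32], [0.11, 2.71], [-2.7, 2.7]. Speed limits (rad/s): [2.57, 2.57, 3.14, 3.14, 3.14, 3.14].

INTERFACE

Orientations are given as a unit quaternion [w, x, y, z].
In Python, from rig import manip, get_image, job gives the robot as it stands. The module is installed in compiled form; this text tells all that it offers.
- The arm moves only by the tool step_arm, never from a script. Its argument "moves" is one flat list of numbers, 5 for each row, row after row: the shift along the tool's x, y, z as a fraction of full scale, then the turn about the tool's z as a fraction of full scale, then the gripper's target within -1 to 1 (shut at 1, half-way at 0, fully open at -1). In form: [dx, dy, dz, twist, hand, dx, dy, dz, twist, hand, ...]. A call has 1 to 5 rows; each row is the pose to reach, as a shift and turn from the pose commanded when the call began, along the tool's axes at that moment, turning the shorter way round; what a row does not reach only later rows make up. Full scale, the value 1, is 500 mm for a shift and pi rad for a turn. A row lasts 1/10 s, in which the tool goes at most 50 mm and 8.59 degrees, less where a joint would pass 70% of its speed; a pose out of reach is approached as far as the arm can. A call with a number of a shift or a turn outside -1 to 1 is refused whole. A call with a gripper value outside its range is refused whole. The fingers move at their own pace and stop on an object; "force" is the grip in N (left out, the last holds). Time passes only in rows, so rows that repeat a pose let the fingers close. It gives the time, the measured TCP pose, the force and the opening at its end, in the units of the state.
- manip.get_state(): the state, without advancing time (a new reading comes with each control period).
- get_image(name): name is "scene" or "top" or "wrist"; returns a dict with "frame" (384x512x3 uint8, blue, green, red), "fx", "fy", "cx", "cy" (pixels), "rvec" (rotation vector, rad) and "tvec" (3), from world to camera coordinates, as OpenCV has them; the wrist camera has in their place "T_tool_cam" (4x4, takes a point from camera to tool coordinates, whose origin is the TCP and whose axes are the flange's). Camera axes: x right, y down, z forward; pixel columns grow to the right and rows downward; lengths in m; the calibration is good to about 2 mm. A picture is of the moment at which its call begins: read the wrist's pose just before it. There is no depth.
- job.sign_off(): hands the job in, once; it reports no verdict.
The state is a dict: "clock": time; "qpos": joint angles; "qd": joint speeds; "effort": joint torques, N m; "position": TCP position; "ee_rot": TCP orientation; "contact_force": force on the tool from outside, world axes, zero at the start; "moment": the same for the moment, N m; "width": finger opening in m.
Only numpy, scipy, OpenCV 4.12 (cv2) and the standard library are available. Lean on these libraries where they do the work, as an engineer would, in place of code of your own. Each camera call takes 0.05 s, during which the arm holds its last target. There are 200 camera calls.

TASK

Swing the press lever down to its stop to dimple the tray runner lying under the punch, and let the lever come back up. Then take the runner to the green jig, lay it flat on the bed along the side fence, and push its end against the yellow sprung stop with a steady 10 N or so (pointer in the green), without ramming it, and finish while still holding it there so that a colleague can rivet it. Leave everything else where it is.

Things in the scene. Friction and masses are not known exactly. Their poses are not given: they have to be found in the camera images.
- press: blue hand-lever press, fixed. Origin on the table below its punch; column on +x, lever points to -x (mm, press frame). Grey bed plate: top at z = 12, y from -190 to 60, x from -60 to 140. Column 60 x 60 at x = 100, y = 0, 202 high. Head: y within +-28, x -25 to 130, z 152 to 202
- punch_spot (a point): point on the press axis, x = y = 0 of the press frame, 42 above the table, at the height of the runner's top. The 20 mm round punch above it has its tip 95 above the table with the lever up and 43 with the lever at its stop
- lever (a joint): press lever angle, rad: 0 = up (rest), 0.70 = down at its stop. A spring returns it: about 3 N down at the grip starts it, about 7 N holds it at the stop. Hinge along the press's y at x = 60, z = 190; grip 200 from it, 0.40 rad above level at rest, 0.30 below at the stop (it comes down 137, to z = 131, almost straight)
- lever_grip (a point): centre of the lever's red cross-bar grip, 20 thick, 64 long along the press's y axis; at rest 268 above the table, at press x = -124; at the stop x = -131
- runner_mid (a point): centre (half-way up and along) of the loose aluminium tray runner: upside-down U channel 240 long (its y) x 40 wide (x) x 30 high, 0.18 to 0.35 kg, closed side up. It starts on the press bed along the press's y, one end under the punch, the rest sticking out to -y, its middle near press (0, -95)
- jig: green riveting jig, fixed. Origin on the table surface. Bed plate: top at z = 12, x within +-50, y from -220 to 120. The runner lies along the jig's y and is pushed to the jig's -y. White scale plate with green and red bands at x = -44 beside the stop, y from -170 to -120, 52 high
- fence (a point): middle of the jig's side fence, at its face: jig x = 22, y = -5.5, z = 23. Fence: two steel blocks, faces looking to -x, 22 high (tops at z = 34), at jig y -111 to -75 and 64 to 100, with free room for a finger between. A runner against the fence has its middle at jig x = 2
- buffer (a joint): how far the sprung stop is pushed in, m: 0 at rest, 0.035 at most; spring 800 N/m, no preload, so 10 N is 0.0125. Its black pointer is on the scale's green band from about 6 to 15 N (0.0075 to 0.019), on the red beyond
- stop_face (a point): middle of the black rubber face of the yellow sprung stop, 56 wide, 32 high, looking to the jig's +y; at rest at jig (0, -120), 30 above the table; it moves to -y as it is pushed. When pushed in by d, a runner butted on it has its middle at jig y = -d
- tub_a: a bystander: do not move it; orange round tub with a clear lid, 110 across, 75 high. Origin at the middle of its underside
- tub_b: a bystander: do not move it; second orange tub, same as tub_a. Origin at the middle of its underside
- caster: a bystander: do not move it; loose rack caster: black wheel 76 across in a steel fork with a 60 x 60 plate on top, 100 high. Origin at the middle of its underside
- driver: a bystander: do not move it; screwdriver with yellow handle, lying flat. Origin at the middle of its underside
- riveter: a bystander: do not move it; hand riveter with red grip, lying flat, about 210 long, 26 high. Origin at the middle of its underside
Not all that is in view belongs to the job. What is meant by the part that bears runner_mid is not pink or purple, and is the larger of those in its own colour.

How it is judged:
By the outcome, as a careful person would: the job done as asked, in the order asked, and still so for the second after the job is handed in, while the arm keeps its last pose, push and grip.
It also fails if it takes over 58 s, if anything falls off the work surface, if the arm or the gripper's body presses on something with over 40 N, if the wrist force passes 120 N, or if a joint passes its speed limit or range.

## Working session

There is one attempt and no reset: what is moved stays moved. The work goes in short steps, Python scripts to look and compute and a tool call to move; the robot and the scene stay as the last step left them, time stands still between calls to the robot, and variables do not carry over. Pictures are saved under pics/ and viewed, about 8 in all and at most 12, crops included, and the job is handed in when it is done.

Besides the shell and the picture viewer there is one more tool, called after ">>>" as name(argument=value, ...) on one line, values as JSON. step_arm: Moves the arm, as the interface text tells. Its arguments: {"type":"object","properties":{"moves":{"type":"array","items":{"type":"number","minimum":-1,"maximum":1}},"force":{"type":"number"}},"required":["moves"]}

```bash
mkdir -p pics
cat > h.py <<'E'
import numpy as np, cv2
from rig import manip, get_image, job
from scipy.spatial.transform import Rotation as R
def cam(im,T=None):
    K=np.array([[im['fx'],0,im['cx']],[0,im['fy'],im['cy']],[0,0,1]])
    return K
def ray(im,uv,st=None):
    "origin, dir in world"
    d=np.linalg.inv(cam(im))@np.array([uv[0],uv[1],1.])
    if 'rvec' in im:
        Rm=cv2.Rodrigues(np.array(im['rvec'],float))[0]; t=np.array(im['tvec'],float).ravel()
        return -Rm.T@t, Rm.T@d
    q=st['ee_rot']; Rt=R.from_quat([q[1],q[2],q[3],q[0]]).as_matrix(); T=np.array(im['T_tool_cam'])
    return Rt@T[:3,3]+np.array(st['position']), Rt@T[:3,:3]@d
def atz(im,uv,z,st=None):
    o,d=ray(im,uv,st); return o+d*(z-o[2])/d[2]
def tri(rs):
    A=np.zeros((3,3));b=np.zeros(3)
    for o,d in rs:
        d=d/np.linalg.norm(d);P=np.eye(3)-np.outer(d,d);A+=P;b+=P@o
    p=np.linalg.solve(A,b); return p,[float(np.linalg.norm(np.cross(p-o,d/np.linalg.norm(d)))) for o,d in rs]
def grab(n,f):
    import pickle
    st=manip.get_state(); im=get_image(n); cv2.imwrite('pics/'+f+'.png',im['frame']); pickle.dump((st,im),open('pics/'+f+'.pkl','wb')); return st,im
def load(f):
    import pickle; return pickle.load(open('pics/'+f+'.pkl','rb'))
def proj(im,p):
    return cv2.projectPoints(np.array(p,float).reshape(-1,3),np.array(im['rvec'],float),np.array(im['tvec'],float),cam(im),None)[0].reshape(-1,2)
E
python3 - <<'E'
from h import *
np.set_printoptions(precision=4,suppress=True)
s,a=grab('scene','s0'); _,b=grab('top','t0'); grab('wrist','w0')
big=lambda f:cv2.resize(f,(800,600),interpolation=cv2.INTER_CUBIC)
cv2.imwrite('pics/s0b.png',big(a['frame']));cv2.imwrite('pics/t0b.png',big(b['frame']))
print(s); 
for i in (a,b):
  print(ray(i,(256,192)), i['fx'])
print(load('w0')[1]['T_tool_cam'],load('w0')[1]['fx'])
E
```

```text
{'clock': 0.0, 'qpos': array([ 1.103 ,  0.2766,  1.5062,  0.    ,  1.3607, -0.121 ]), 'qd': array([-0.0011,  0.    , -0.0006,  0.0001,  0.0009,  0.0004]), 'effort': array([  0.0011, -41.6778, -24.5808,  -0.0003,   0.0111,  -0.    ]), 'position': array([0.1952, 0.5403, 0.2444]), 'ee_rot': array([-0.0003,  0.1725,  0.985 , -0.0009]), 'contact_force': array([-0.1723,  0.4845,  0.518 ]), 'moment': array([ 0.0065, -0.0025,  0.0665]), 'width': 0.08542436278118422}
(array([ 1.2495, -0.7555,  1.2785]), array([-0.4417,  0.5703, -0.6927])) 423.1331888723634
(array([0.4459, 0.138 , 1.6155]), array([ 0.0687,  0.0046, -0.9977])) 440.5628375942554
[[-0.0001 -0.9455 -0.3257  0.0837]
 [ 1.     -0.0002  0.0002 -0.0001]
 [-0.0003 -0.3257  0.9455 -0.1278]
 [ 0.      0.      0.      1.    ]] 343.1401573355753
```

View pics/s0b.png

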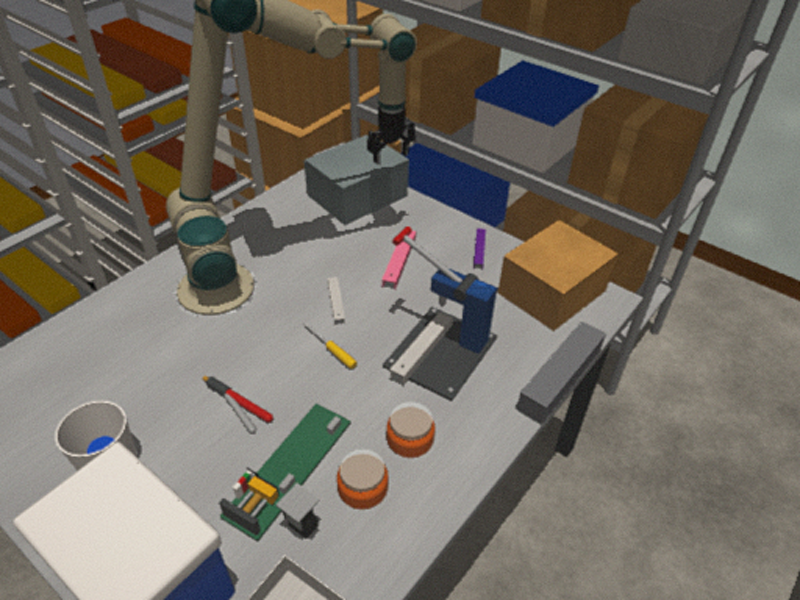

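View pics/t0b.png

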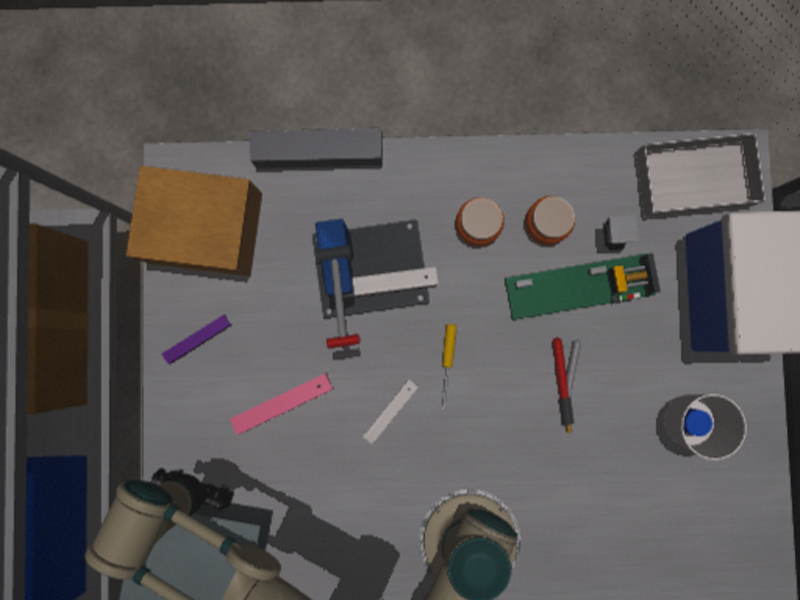

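Pictures 1–2. In the top view (800×600), these could be taken for the runner:
- pink bar (280,404)
- purple bar (196,339)
- small white bar (390,411)
- larger white channel on the press bed (395,281), with one end under the punch

I choose the last one. I'll check it in close crops.

Run:
```python
from h import *
a=load('s0')[1]['frame'];b=load('t0')[1]['frame']
def crop(f,x,y,w,h,k): return cv2.resize(f[y:y+h,x:x+w],None,fx=k,fy=k,interpolation=cv2.INTER_CUBIC)
cv2.imwrite('pics/c_t.png',np.vstack([crop(b,195,135,133,100,6)[:300*2-300+200],]) if 0 else crop(b,195,135,100,100,6))
m=np.vstack([crop(b,195,135,160,60,5),crop(b,310,155,160,60,5)])
cv2.imwrite('pics/c_top.png',np.vstack([crop(b,195,135,92,72,4),crop(b,320,155,92,72,4)]) if 0 else np.hstack([crop(b,195,135,80,120,5),crop(b,320,155,106,60,3.7)[:600] if 0 else np.vstack([crop(b,320,155,80,60,5),crop(b,370,155,80,60,5)])]))
cv2.imwrite('pics/c_sc.png',np.hstack([crop(a,243,140,80,120,5),crop(a,138,250,90,135,4.4444)[:600,:400]]))
```

```text
Traceback (most recent call last):
ValueError: all the input array dimensions except for the concatenation axis must match exactly, but along dimension 0, the array at index 0 has size 600 and the array at index 1 has size 596
```

View pics/c_top.png

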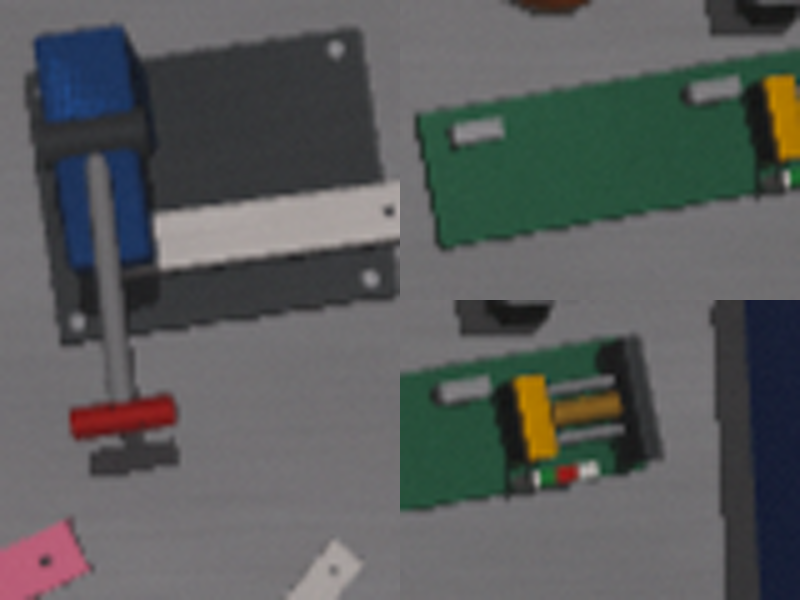

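Picture 3 confirms the white channel under the punch, with its bolt hole at the free end. The red grip is at (123,417), the jig has two fence blocks, and the pointer sits by the green band. The scene crop failed on a size mismatch, so I'll redo it.

Run:
```python
from h import *
a=load('s0')[1]['frame']
def crop(f,x,y,w,h,k): return cv2.resize(f[y:y+h,x:x+w],None,fx=k,fy=k,interpolation=cv2.INTER_CUBIC)
cv2.imwrite('pics/c_sc.png',np.hstack([crop(a,240,140,80,120,5),crop(a,145,250,80,120,5)]))
```

```text
(no output)
```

View pics/c_sc.png

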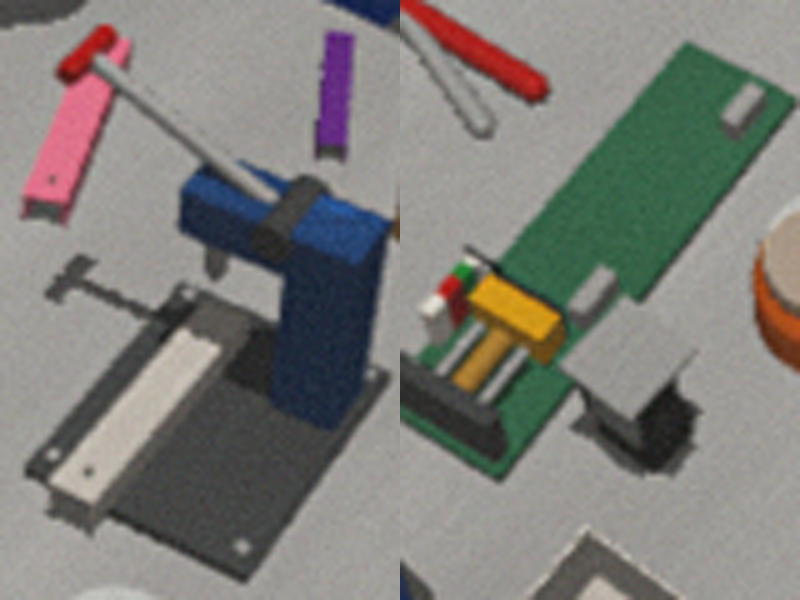

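Picture 4, scene crop: the runner's free end has top corners at (50,483) and (103,502), and the grip is at (87,54). Jig bed corners are at (688,42), (795,100) and (500,480). Next I'll fit the poses.

```bash
cat > fit.py <<'E'
from h import *
from scipy.optimize import least_squares
np.set_printoptions(precision=4,suppress=True)
A=load('s0')[1];B=load('t0')[1]
def px(o,p,k=5): return [(p[0]+.5)/k-.5+o[0],(p[1]+.5)/k-.5+o[1]]
T1=(195,135);T2=(320,155);T3=(370,155);S1=(240,140);S2=(145,250)
press=[(B,px(T1,(360,28)),(140,-190,12)),(B,px(T1,(395,297)),(-60,-190,12)),(B,px(T1,(62,343)),(-60,60,12)),(B,px(T1,(26,75)),(140,60,12)),
(A,px(S1,(247,580)),(140,-190,12)),(A,px(S1,(28,472)),(-60,-190,12)),(A,px(S1,(388,375)),(140,60,12)),(A,px(S1,(185,285)),(-60,60,12)),
(B,px(T1,(123,417)),(-124,0,268)),(A,px(S1,(87,54)),(-124,0,268))]
jig=[(B,px(T2,(15,113)),(50,120,12)),(B,px(T2,(42,250)),(-50,120,12)),
(A,px(S2,(288,42)),(-50,120,12)),(A,px(S2,(395,100)),(50,120,12)),(A,px(S2,(100,480)),(50,-220,12)),
(B,px(T2,(105,118)),(22+14,64,34)),]
jig=jig[:5]
def fit(c,x0):
    def P(x):
        M=R.from_euler('z',x[2]).as_matrix()
        return lambda p:M@(np.array(p)/1000.)+[x[0],x[1],0]
    f=lambda x:np.concatenate([proj(i,P(x)(p))[0]-u for i,u,p in c])
    r=least_squares(f,x0); return r.x,P(r.x),f(r.x).reshape(-1,2)
if __name__=='__main__':
    xp,Pp,rp=fit(press,[.6,.3,0.1]); xj,Pj,rj=fit(jig,[.6,-.2,0.1])
    print('press',xp);print(rp);print('jig',xj);print(rj)
    print('grip tri',tri([ray(B,press[8][1]),ray(A,press[9][1])]),Pp((-124,0,268)),'stop',Pp((-131,0,131)))
    # runner free end top corners
    t=[((437/1.5625-.2,268/1.5625-.2),px(S1,(103,502))),((437/1.5625-.2,287/1.5625-.2),px(S1,(50,483)))]
    for u,v in t: 
        p,e=tri([ray(B,u),ray(A,v)]); print('runner end',p,e, R.from_euler('z',-xp[2]).as_matrix()@(p-[xp[0],xp[1],0]))
    print('stop',Pj((0,-120,30)),'fence',Pj((22,-5.5,23)), 'block tops T2',[ (proj(B,Pj(p))[0]-T2)*5 for p in ((22,64,34),(22,100,34),(22,-75,34))], 'stop in T3',(proj(B,Pj((0,-120,46)))[0]-T3)*5)
    for n,z,u,v in (('tubA',75,(480,220),0),('tubB',75,(551,219),0),('caster',100,(623,233),0),('driver',20,(450,345),0),('riv',20,(563,375),0)):
        p=atz(B,(u[0]/1.5625,u[1]/1.5625),z/1000); print(n,p)
E
python3 fit.py
```

```text
press [0.5872 0.2728 0.118 ]
[[ 0.2357 -0.6521]
 [ 1.1606 -0.7653]
 [-0.1994 -0.1357]
 [-0.383  -0.4514]
 [-0.4201 -0.7676]
 [-1.2639 -1.3181]
 [ 0.7897 -0.5687]
 [-0.7365 -1.1557]
 [ 0.0672 -0.6623]
 [ 0.0173  0.1012]]
jig [ 0.574  -0.2277  0.1524]
[[ 0.4749 -0.2574]
 [ 0.2042 -0.7901]
 [-0.7389 -0.5392]
 [ 0.4102 -0.7467]
 [-0.0192 -0.1746]]
grip tri (array([0.4626, 0.2589, 0.2672]), [0.0006581472034381543, 0.0006581472034380882]) [0.4641 0.2582 0.268 ] stop [0.4571 0.2573 0.131 ]
runner end [0.632  0.0636 0.0424] [0.007192053283208464, 0.007192053283208615] [ 0.0198 -0.213   0.0424]
runner end [0.5863 0.0621 0.0316] [0.0035685464186159654, 0.003568546418616031] [-0.0258 -0.2091  0.0316]
stop [ 0.5922 -0.3463  0.03  ] fence [ 0.5966 -0.2298  0.023 ] block tops T2 [array([103.1832, 130.9078]), array([ 54.2673, 139.7096]), array([291.6368,  96.9979])] stop in T3 [113.5395 114.1636]
tubA [ 0.7287 -0.0406  0.075 ]
tubB [ 0.727  -0.2016  0.075 ]
caster [ 0.6869 -0.3553  0.1   ]
driver [0.4484 0.0323 0.02  ]
riv [ 0.3724 -0.2267  0.02  ]
```

```bash
cat > go.py <<'E'
from h import *
import sys
np.set_printoptions(precision=4,suppress=True)
XP=(.5872,.2728,.118); XJ=(.574,-.2277,.1524)
def W(f,p):
    x=XP if f=='p' else XJ
    return R.from_euler('z',x[2]).as_matrix()@(np.array(p,float)/1000)+[x[0],x[1],0]
def row(pos,yaw,s=None):
    "yaw: world angle of tool y; rows for step_arm"
    s=s or manip.get_state(); q=s['ee_rot']; M=R.from_quat([q[1],q[2],q[3],q[0]]).as_matrix()
    d=M.T@(np.array(pos)-s['position'])/.5
    c,n=np.cos(yaw),np.sin(yaw); G=np.array([[-n,c,0],[c,n,0],[0,0,-1]]).T
    rv=R.from_matrix(M.T@G).as_rotvec()
    return np.round(d,4),round(rv[2]/np.pi,4),rv[:2]
E
python3 - <<'E'
from go import *
s=manip.get_state()
print(row(s['position']+[0,0,.09],.118)); print(row([.4635,.2585,.335],.118))
E
```

```text
(array([ 0.    , -0.0003, -0.18  ]), np.float64(0.3521), array([-0.0014,  0.0006]))
(array([-0.6961, -0.3482, -0.1803]), np.float64(0.3521), array([-0.0014,  0.0006]))
```

>>> step_arm(moves=[0,0,-0.18,0.352,1,0,0,-0.18,0.352,1,-0.696,-0.348,-0.18,0.352,1,-0.696,-0.348,-0.18,0.352,1,-0.696,-0.348,-0.18,0.352,1], force=60)

```text
clock: 0.65
position: [0.2994, 0.431, 0.3354]
ee_rot: [0.0, 0.523, 0.852, 0.0]
contact_force: [1.3, -0.6, 0.5]
width: 0.0124
```

```bash
python3 -c "
from go import *
s=manip.get_state();print(s['position'],s['width'],row([.4635,.2585,.335],.118))"
```

```text
[0.2994 0.431  0.3354] 0.01238926059748556 (array([-0.4562,  0.1365,  0.0008]), np.float64(0.1119), array([ 0.0006, -0.0001]))
```

>>> step_arm(moves=[-0.456,0.136,0,0.112,1,-0.456,0.136,0,0.112,1,-0.456,0.136,0,0.112,1,-0.456,0.136,0,0.112,1,-0.456,0.136,0,0.112,1])

```text
clock: 1.15
position: [0.465, 0.2578, 0.335]
ee_rot: [0.0, 0.663, 0.748, -0.0]
contact_force: [-0.1, 1.1, 0.1]
width: 0.0002
```

>>> step_arm(moves=[0,0,0,0,1])

```text
clock: 1.25
position: [0.4666, 0.2567, 0.3345]
ee_rot: [0.001, 0.665, 0.747, -0.001]
contact_force: [-0.1, 0.3, 0.3]
width: 0.0
```

```bash
python3 -c "
from go import *
s=manip.get_state();print(s['position'],s['width'],row([.4635,.2585,.335],.118))
print(row(W('p',(-131,0,155)),.118), W('p',(-131,0,155)))"
```

```text
[0.4666 0.2567 0.3345] 2.8958453072811486e-05 (array([ 0.0044, -0.0057, -0.0009]), np.float64(-0.0006), array([0.0005, 0.0024]))
(array([ 0.0045, -0.0188,  0.3591]), np.float64(-0.0006), array([0.0005, 0.0024])) [0.4571 0.2574 0.155 ]
```

>>> step_arm(moves=[0.004,-0.008,0.06,0,1,0.004,-0.01,0.1,0,1,0.004,-0.012,0.15,0,1,0.004,-0.014,0.2,0,1,0.004,-0.016,0.25,0,1])

```text
clock: 1.75
position: [0.4534, 0.262, 0.2101]
ee_rot: [-0.001, 0.662, 0.749, -0.0]
contact_force: [-1.3, -0.2, 5.7]
width: -0.0002
```

>>> step_arm(moves=[0,-0.001,0.03,0,1,0,-0.001,0.06,0,1,0,-0.001,0.08,0,1,0,-0.001,0.095,0,1,0,-0.001,0.1,0,1])

```text
clock: 2.25
position: [0.4564, 0.2625, 0.1614]
ee_rot: [0.001, 0.662, 0.749, 0.002]
contact_force: [2.3, -2.0, 7.4]
width: -0.0003
```

```bash
python3 -c "
from go import *
s=manip.get_state();print(s['position'],s['contact_force'])
s,a=grab('scene','s1'); print(manip.get_state()['contact_force'])
cv2.imwrite('pics/s1c.png',cv2.resize(a['frame'][110:260,220:340],(640,800)[::1] if 0 else (480,600),interpolation=cv2.INTER_CUBIC))"
```

```text
[0.4564 0.2625 0.1614] [ 2.25   -2.0288  7.3578]
[ 2.6934 -0.0614  7.3906]
```

View pics/s1c.png

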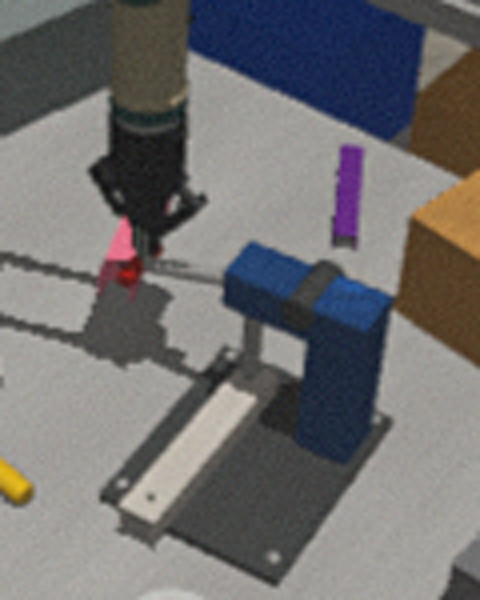

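Picture 5 shows the lever nearly down and the punch extended almost to the runner. The tip is about 6 mm above the computed stop height and the force is 7 N, so I press on gently until the force rises.

>>> step_arm(moves=[0,0,0.006,0,1,0,0,0.012,0,1,0,0,0.016,0,1])

```text
clock: 2.6
position: [0.457, 0.2627, 0.1545]
ee_rot: [0.002, 0.662, 0.749, 0.003]
contact_force: [0.7, 0.0, 15.1]
width: -0.0002
```

>>> step_arm(moves=[0,0,0.004,0,1,0,0,0.008,0,1])

```text
clock: 2.8
position: [0.4573, 0.2628, 0.1533]
ee_rot: [0.002, 0.662, 0.749, 0.004]
contact_force: [-4.5, -2.7, 33.6]
width: 0.0001
```

The tip stalled at 139–141 mm while the force rose to 33 N, so the lever is on its stop. I let it back up under control.

>>> step_arm(moves=[0,0.002,-0.03,0,1,0,0.006,-0.09,0,1,0,0.01,-0.15,0,1,0,0.012,-0.21,0,1,0,0.013,-0.27,0,1])

```text
clock: 3.3
position: [0.461, 0.2629, 0.2849]
ee_rot: [0.0, 0.662, 0.749, 0.001]
contact_force: [1.5, -0.0, 1.4]
width: -0.0002
```

>>> step_arm(moves=[0,0,-0.06,0,1,0,0,-0.12,0,1,0,0,-0.15,0,1])

```text
clock: 3.6
position: [0.461, 0.2631, 0.3611]
ee_rot: [0.001, 0.662, 0.749, 0.002]
contact_force: [0.4, -0.4, 0.2]
width: -0.0002
```

```bash
python3 -c "
from go import *
s=manip.get_state();print(s['position'],s['contact_force'])
p=W('p',(0,-100,0)); p[2]=s['position'][2];print(p,row(p,.118)); p[2]=.20;print(row(p,.118))
_,a=grab('scene','s2');_,b=grab('top','t2')
"
```

```text
[0.461  0.2631 0.3611] [ 0.406  -0.4213  0.2413]
[0.599  0.1735 0.3611] (array([-0.2117,  0.2517,  0.0005]), np.float64(0.0016), array([ 0.0035, -0.0017]))
(array([-0.2123,  0.2506,  0.3228]), np.float64(0.0016), array([ 0.0035, -0.0017]))
```

>>> step_arm(moves=[-0.212,0.251,0,0,-1,-0.212,0.251,0,0,-1,-0.212,0.251,0,0,-1,-0.212,0.251,0.323,0,-1,-0.212,0.251,0.323,0,-1])

```text
clock: 4.2
position: [0.5955, 0.1745, 0.2568]
ee_rot: [0.0, 0.663, 0.748, 0.001]
contact_force: [0.4, -0.1, -1.0]
width: 0.0721
```

>>> step_arm(moves=[0,0,0.12,0.001,-1,0,0,0.12,0,-1])

```text
clock: 4.4
position: [0.5886, 0.1744, 0.1906]
ee_rot: [-0.005, 0.663, 0.749, -0.006]
contact_force: [-1.0, -0.3, 0.2]
width: 0.0856
```

```bash
python3 -c "
from go import *
s,w=grab('wrist','w3');print(s['position'],s['width'],s['ee_rot'])
cv2.imwrite('pics/w3b.png',cv2.resize(w['frame'],(800,600),interpolation=cv2.INTER_CUBIC))
p=W('p',(0,-97,0));p[2]=.13;print(row(p,.118))
"
```

```text
[0.5886 0.1744 0.1906] 0.0856143911376178 [-0.0052  0.6626  0.7489 -0.0062]
(array([0.0013, 0.0189, 0.125 ]), np.float64(0.0015), array([-0.0125,  0.0003]))
```

View pics/w3b.png

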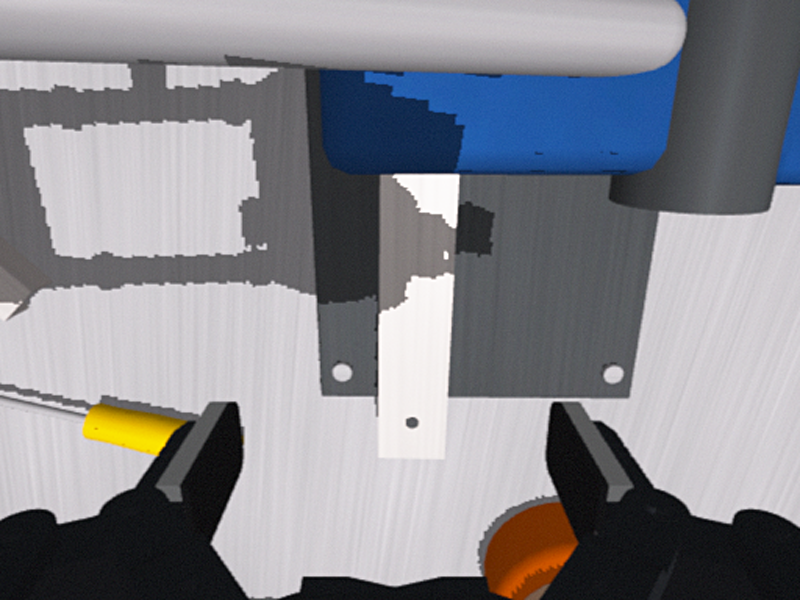

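Picture 6 (wrist): the runner's free end is at (378..445, 458), its hole is at (412,422), and the lever is back up. The wrist camera sits on the press side, so gripping the middle would bring it near the press head. I'll grip about 45 mm towards the free end instead.

```bash
python3 -c "
from go import *
s,w=load('w3')
f=lambda p:R.from_euler('z',-XP[2]).as_matrix()@(p-[XP[0],XP[1],0])*1000
k=lambda u:((u[0]+.5)/1.5625-.5,(u[1]+.5)/1.5625-.5)
for u in ((378,458),(445,458),(380,350),(451,350),(412,422)): 
  p=atz(w,k(u),.042,s); print(u,p,f(p))
for u in ((322,396),(630,397)): 
  p=atz(w,k(u),.012,s); print(u,p,f(p))
# z from width 40 of the end
print(manip.get_state()['position'])
"
```

```text
(378, 458) [0.5909 0.058  0.042 ] [ -21.5847 -213.7162   42.    ]
(445, 458) [0.6313 0.0634 0.042 ] [  19.1467 -213.0976   42.    ]
(380, 350) [0.584  0.1298 0.042 ] [ -20.0427 -141.6468   42.    ]
(451, 350) [0.6237 0.1349 0.042 ] [  20.0139 -141.1993   42.    ]
(412, 422) [0.6081 0.0857 0.042 ] [  -1.2683 -188.2106   42.    ]
(322, 396) [0.5508 0.0786 0.012 ] [ -59.033  -188.5377   12.    ]
(630, 397) [0.7472 0.1037 0.012 ] [ 138.9942 -186.7264   12.    ]
[0.5901 0.1748 0.1926]
```

```bash
python3 -c "
from go import *
p=W('p',(-0.5,-138,0));p[2]=.10;print(p,row(p,.118)); p[2]=.029;print(row(p,.118))
"
```

```text
[0.6029 0.1357 0.1   ] (array([-0.0807,  0.0182,  0.185 ]), np.float64(0.0015), array([-0.0125,  0.0003]))
(array([-0.0807,  0.02  ,  0.327 ]), np.float64(0.0015), array([-0.0125,  0.0003]))
```

>>> step_arm(moves=[-0.08,0.016,0.1,0.001,-1,-0.08,0.016,0.185,0.001,-1,-0.08,0.016,0.185,0.001,-1,-0.08,0.016,0.185,0.001,-1])

```text
clock: 4.85
position: [0.6073, 0.1369, 0.1072]
ee_rot: [-0.0, 0.664, 0.748, 0.0]
contact_force: [0.3, -0.1, 0.8]
width: 0.0856
```

```bash
python3 -c "
from go import *
s=manip.get_state();print(s['position'],s['contact_force'],s['width'])
p=W('p',(-0.5,-138,0)); p[2]=.029;print(row(p,.118))
"
```

```text
[0.6073 0.1369 0.1072] [ 0.2924 -0.144   0.7861] 0.08555150314839885
(array([-0.0014, -0.0089,  0.1564]), np.float64(0.0003), array([ 0.0001, -0.0006]))
```

>>> step_arm(moves=[-0.001,-0.008,0.08,0,-1,-0.001,-0.008,0.13,0,-1,-0.001,-0.008,0.152,0,-1,-0.001,-0.008,0.152,0,-1])

```text
clock: 5.25
position: [0.6039, 0.1363, 0.0314]
ee_rot: [0.0, 0.663, 0.748, 0.001]
contact_force: [-1.5, -1.2, -0.0]
width: 0.0853
```

```bash
python3 -c "
from go import *
s=manip.get_state();print(s['position'],s['contact_force'],s['width'])
p=W('p',(-0.5,-138,0)); p[2]=.029;print(row(p,.118))
"
```

```text
[0.6039 0.1363 0.0314] [-1.5208 -1.2449 -0.0109] 0.0852520718051675
(array([-0.001 , -0.0021,  0.0049]), np.float64(0.0006), array([ 0.0017, -0.0003]))
```

Close on the runner with 70 N.

>>> step_arm(moves=[0,-0.002,0.003,0,1,0,-0.002,0.003,0,1,0,-0.002,0.003,0,1,0,-0.002,0.003,0,1,0,-0.002,0.003,0,1], force=70)

```text
clock: 5.75
position: [0.6031, 0.1355, 0.0304]
ee_rot: [0.001, 0.664, 0.748, 0.001]
contact_force: [-0.4, 0.7, 6.1]
width: 0.0389
```

>>> step_arm(moves=[0,0,-0.01,0,1,0,0,-0.024,0,1,0,0,-0.03,0,1])

```text
clock: 6.05
position: [0.6021, 0.1352, 0.0442]
ee_rot: [0.0, 0.664, 0.748, 0.0]
contact_force: [0.1, 0.2, -2.8]
width: 0.0388
```

```bash
python3 -c "
from go import *
s=manip.get_state();print(s['position'],s['contact_force'],s['moment'],s['width'])
"
```

```text
[0.6021 0.1352 0.0442] [ 0.142   0.2393 -2.8272] [-0.1096 -0.0752 -0.0476] 0.03883773029017368
```

Held at 38.8 mm width with about 2.8 N of weight. I slide it out from under the head.

>>> step_arm(moves=[-0.06,0,0,0,1,-0.12,0,-0.005,0,1,-0.18,0,-0.01,0,1,-0.24,0,-0.1,0,1,-0.24,0,-0.15,0,1])

```text
clock: 6.55
position: [0.617, 0.0125, 0.1198]
ee_rot: [0.001, 0.665, 0.747, -0.001]
contact_force: [2.0, 0.4, -2.6]
width: 0.0388
```

```bash
python3 -c "
from go import *
s=manip.get_state();print(s['position'],s['contact_force'],s['width'])
p=W('j',(-4,-15,0)); p[2]=.12;print(p,row(p,XJ[2]))
"
```

```text
[0.617  0.0125 0.1198] [ 2.0041  0.3994 -2.6081] 0.03882535417004181
[ 0.5723 -0.2431  0.12  ] (array([-0.4975, -0.148 ,  0.0006]), np.float64(-0.0115), array([0.0005, 0.0021]))
```

>>> step_arm(moves=[-0.497,-0.148,0,-0.0115,1,-0.497,-0.148,0,-0.0115,1,-0.497,-0.148,0,-0.0115,1,-0.497,-0.148,0,-0.0115,1,-0.497,-0.148,0,-0.0115,1])

```text
clock: 7.05
position: [0.5731, -0.232, 0.1187]
ee_rot: [0.0, 0.65, 0.76, 0.0]
contact_force: [0.3, -0.0, -2.6]
width: 0.0389
```

>>> step_arm(moves=[-0.01,-0.003,0,0,1,-0.01,-0.003,0,0,1,-0.01,-0.003,0,0,1])

```text
clock: 7.35
position: [0.5729, -0.2343, 0.1184]
ee_rot: [-0.001, 0.65, 0.76, 0.0]
contact_force: [0.9, 0.4, -3.0]
width: 0.0388
```

```bash
python3 -c "
from go import *
s=manip.get_state();print(s['position'],s['contact_force'],s['width'])
p=W('j',(-4,-15,0)); p[2]=.12;print(p,row(p,XJ[2]))
_,a=grab('scene','s4');_,b=grab('top','t4');grab('wrist','w4')
c=lambda f,x,y,w,h,W,H:cv2.resize(f[y:y+h,x:x+w],(W,H),interpolation=cv2.INTER_CUBIC)
cv2.imwrite('pics/m4.png',np.hstack([c(a['frame'],130,220,100,150,400,600),np.vstack([c(b['frame'],300,140,133,100,400,300),c(load('w4')[1]['frame'],0,0,512,384,400,300)])]))
"
```

```text
[ 0.5729 -0.2343  0.1184] [ 0.9023  0.3902 -2.9638] 0.03883099605692587
[ 0.5723 -0.2431  0.12  ] (array([-0.0172, -0.0038, -0.0033]), np.float64(0.0008), array([-0.0004, -0.0017]))
```

View pics/m4.png

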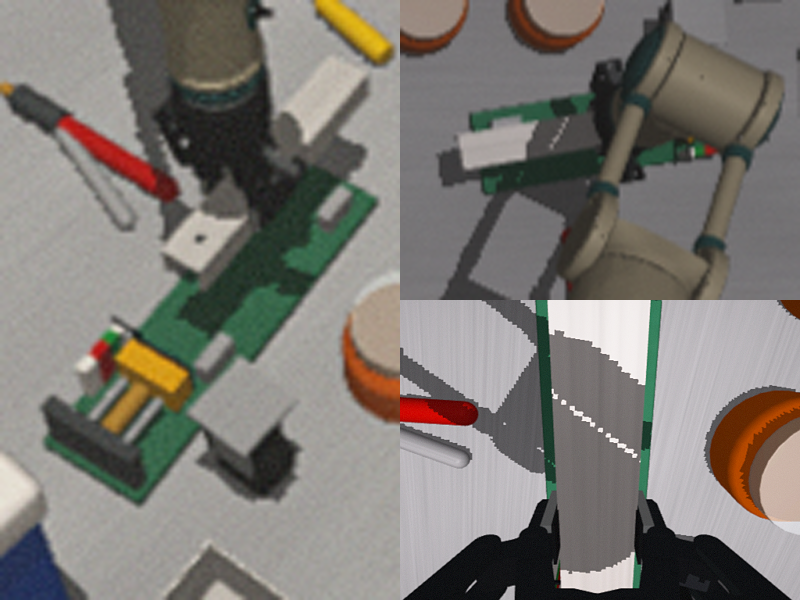

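Picture 7: the runner is held level above the jig and parallel to its edges. In the wrist panel (bottom right) the jig edges run (537,300)→(552,480) and (660,300)→(641,470). I check the jig's x and yaw from them.

```bash
python3 -c "
from go import *
s,w=load('w4')
f=lambda p:R.from_euler('z',-XJ[2]).as_matrix()@(p-[XJ[0],XJ[1],0])*1000
k=lambda u:((u[0]-400+.5)*1.28-.5,(u[1]-300+.5)*1.28-.5)
for u in ((537,300),(552,480),(660,300),(641,470)):
  print(u,f(atz(w,k(u),.012,s)))
t=s['position'][2]+.012
for u in ((553,390),(647,390)):
  print(u,f(atz(w,k(u),t,s)))
p=W('j',(-4,-15,0))
for z in (.06,.04,.031): p[2]=z;print(row(p,XJ[2]))
"
```

```text
(537, 300) [-48.5195 118.7378  12.    ]
(552, 480) [-44.5454 -35.5475  12.    ]
(660, 300) [ 47.1287 119.1581  12.    ]
(641, 470) [ 40.6598 -24.7072  12.    ]
(553, 390) [-20.483   63.9952 130.5345]
(647, 390) [ 19.529   64.1659 130.5345]
(array([-0.0186, -0.0049,  0.1172]), np.float64(0.0015), array([-0.0002, -0.0008]))
(array([-0.0187, -0.0048,  0.1572]), np.float64(0.0015), array([-0.0002, -0.0008]))
(array([-0.0187, -0.0048,  0.1752]), np.float64(0.0015), array([-0.0002, -0.0008]))
```

>>> step_arm(moves=[-0.018,-0.005,0.08,0.001,1,-0.018,-0.005,0.13,0.001,1,-0.018,-0.005,0.16,0.001,1,-0.018,-0.005,0.168,0.001,1,-0.018,-0.005,0.168,0.001,1])

```text
clock: 8.0
position: [0.5722, -0.2436, 0.0343]
ee_rot: [-0.001, 0.651, 0.759, -0.0]
contact_force: [0.1, -0.1, -2.5]
width: 0.0389
```

```bash
python3 -c "
from go import *
s=manip.get_state();print(s['position'],s['contact_force'],s['width'])
p=W('j',(-4,-15,0)); p[2]=.0304;print(p,row(p,XJ[2]))
"
```

```text
[ 0.5722 -0.2436  0.0343] [ 0.0961 -0.1045 -2.4674] 0.038917113313097995
[ 0.5723 -0.2431  0.0304] (array([0.0008, 0.0004, 0.0078]), np.float64(0.0003), array([-0.0007, -0.0008]))
```

>>> step_arm(moves=[0,0,0.003,0,1,0,0,0.006,0,1,0,0,0.008,0,1,0,0,0.008,0,1])

```text
clock: 8.4
position: [0.5722, -0.2448, 0.0311]
ee_rot: [0.0, 0.651, 0.759, 0.0]
contact_force: [-0.8, -0.3, -3.3]
width: 0.0389
```

>>> step_arm(moves=[0,0.004,0,0,1,0,0.008,0,0,1,0,0.01,0,0,1,0,0.01,0,0,1])

```text
clock: 8.8
position: [0.5767, -0.2441, 0.0307]
ee_rot: [-0.0, 0.651, 0.759, -0.0]
contact_force: [-1.6, -0.7, -2.1]
width: 0.039
```

>>> step_arm(moves=[0,0.002,0,0,1,0,0.004,0,0,1,0,0.004,0,0,1])

```text
clock: 9.1
position: [0.5767, -0.2441, 0.0307]
ee_rot: [-0.002, 0.651, 0.759, -0.002]
contact_force: [-6.6, -2.5, 0.7]
width: 0.0385
```

Fence contact: x stalled and −6.6 N. Now seat it down on the bed.

>>> step_arm(moves=[0,-0.002,0.003,0,1,0,-0.002,0.005,0,1,0,-0.002,0.005,0,1])

```text
clock: 9.4
position: [0.5767, -0.2441, 0.0304]
ee_rot: [-0.001, 0.651, 0.759, -0.001]
contact_force: [-7.3, -0.7, 11.9]
width: 0.0389
```

```bash
python3 -c "
from go import *
s=manip.get_state();print(s['position'],s['contact_force'],s['moment'],s['width'])
f=lambda p:R.from_euler('z',-XJ[2]).as_matrix()@(p-[XJ[0],XJ[1],0])*1000
print(f(s['position']),row(s['position'],XJ[2]))
"
```

```text
[ 0.5767 -0.2441  0.0304] [-7.2811 -0.7059 11.869 ] [-0.0793  1.1407  0.1448] 0.0388958437622377
[  0.1447 -16.5773  30.4174] (array([0., 0., 0.]), np.float64(0.0001), array([-0.0019,  0.0003]))
```

>>> step_arm(moves=[0,0,-0.004,0,-0.6,0,0,-0.004,0,-0.6,0,0,-0.004,0,-0.6,0,0,-0.004,0,-0.6,0,0,-0.004,0,-0.6])

```text
clock: 9.9
position: [0.5781, -0.2436, 0.0299]
ee_rot: [-0.0, 0.651, 0.759, 0.0]
contact_force: [-0.9, -0.3, 0.2]
width: 0.0686
```

>>> step_arm(moves=[0.03,0,0,0,-0.6,0.06,0,0,0,-0.6,0.086,0,0,0,-0.6,0.086,0,0,0,-0.6])

```text
clock: 10.3
position: [0.5704, -0.1984, 0.03]
ee_rot: [-0.001, 0.651, 0.759, 0.0]
contact_force: [0.1, -1.1, 0.1]
width: 0.0684
```

```bash
python3 -c "
from go import *
s=manip.get_state();print(s['position'],s['contact_force'],s['width'])
f=lambda p:R.from_euler('z',-XJ[2]).as_matrix()@(p-[XJ[0],XJ[1],0])*1000
print(f(s['position']),row(W('j',(0.3,26,30)),XJ[2]))
"
```

```text
[ 0.5704 -0.1984  0.03  ] [ 0.1211 -1.0608  0.145 ] 0.06837776592029196
[ 0.9003 29.5036 30.0202] (array([-0.007 , -0.0012,  0.    ]), np.float64(0.0006), array([-0.0015, -0.0017]))
```

>>> step_arm(moves=[0,0,0,0,1,0,0,0,0,1,0,0,0,0,1,0,0,0,0,1,0,0,0,0,1], force=70)

```text
clock: 10.8
position: [0.5703, -0.2016, 0.0307]
ee_rot: [-0.001, 0.651, 0.759, -0.001]
contact_force: [-1.8, 0.8, 5.1]
width: 0.0385
```

>>> step_arm(moves=[0,0.001,0.001,0,1,0,0.003,0.002,0,1,0,0.003,0.002,0,1])

```text
clock: 11.1
position: [0.5704, -0.2016, 0.0307]
ee_rot: [-0.002, 0.651, 0.759, -0.002]
contact_force: [-8.4, 1.0, 13.8]
width: 0.0389
```

>>> step_arm(moves=[0,-0.002,-0.003,0,1,-0.01,-0.002,-0.003,0,1,-0.02,-0.002,-0.003,0,1,-0.03,-0.002,-0.003,0,1,-0.036,-0.002,-0.003,0,1])

```text
clock: 11.6
position: [0.5726, -0.2166, 0.0307]
ee_rot: [-0.004, 0.652, 0.758, 0.001]
contact_force: [-5.4, 9.0, 7.5]
width: 0.0392
```

>>> step_arm(moves=[-0.003,0,0,0,1,-0.005,0,0,0,1,-0.005,0,0,0,1])

```text
clock: 11.9
position: [0.5729, -0.219, 0.0307]
ee_rot: [-0.004, 0.652, 0.758, 0.0]
contact_force: [-4.6, 7.1, 6.9]
width: 0.0388
```

```bash
cat > st.py <<'E'
from go import *
s=manip.get_state()
Rj=R.from_euler('z',-XJ[2]).as_matrix()
print('jig',Rj@(s['position']-[XJ[0],XJ[1],0])*1000,'Fj',Rj@s['contact_force'],s['width'],row(s['position'],XJ[2])[1:])
E
python3 st.py
```

```text
jig [ 0.251   8.7983 30.691 ] Fj [-3.4159  7.7567  6.862 ] 0.03884640935530889 (np.float64(-0.0004), array([-0.0038, -0.006 ]))
```

>>> step_arm(moves=[0,-0.001,-0.003,0,1,0,-0.001,-0.003,0,1,-0.004,-0.001,-0.003,0,1,-0.008,-0.001,-0.003,0,1,-0.008,-0.001,-0.003,0,1])

```text
clock: 12.4
position: [0.5739, -0.2256, 0.0313]
ee_rot: [-0.001, 0.651, 0.759, -0.001]
contact_force: [-4.9, 0.8, -4.1]
width: 0.0391
```

```bash
python3 st.py
```

```text
jig [ 0.2469  2.07   31.2825] Fj [-4.6853  1.5406 -4.0695] 0.039099912685900955 (np.float64(-0.0002), array([-0.0028, -0.0014]))
```

>>> step_arm(moves=[-0.002,-0.001,0.001,0,1,-0.004,-0.001,0.001,0,1,-0.006,-0.001,0.001,0,1,-0.008,-0.001,0.001,0,1,-0.008,-0.001,0.001,0,1])

```text
clock: 12.9
position: [0.5744, -0.2291, 0.0312]
ee_rot: [-0.001, 0.651, 0.759, -0.0]
contact_force: [-6.0, 2.1, -3.8]
width: 0.039
```

```bash
python3 st.py
```

```text
jig [ 0.1968 -1.4813 31.2252] Fj [-5.6554  3.0143 -3.7642] 0.039000447234627054 (np.float64(-0.0002), array([-0.0018, -0.0015]))
```

>>> step_arm(moves=[-0.002,-0.002,0.001,0,1,-0.005,-0.002,0.001,0,1,-0.008,-0.002,0.001,0,1,-0.01,-0.002,0.001,0,1,-0.01,-0.002,0.001,0,1])

```text
clock: 13.4
position: [0.575, -0.2338, 0.0311]
ee_rot: [-0.001, 0.652, 0.759, 0.001]
contact_force: [-3.8, 4.6, -3.2]
width: 0.0388
```

```bash
python3 st.py; python3 -c "
from go import *
_,a=grab('scene','s5');_,b=grab('top','t5')
c=lambda f,x,y,w,h,W,H:cv2.resize(f[y:y+h,x:x+w],(W,H),interpolation=cv2.INTER_CUBIC)
cv2.imwrite('pics/m5.png',np.hstack([c(a['frame'],140,285,67,100,400,600),c(a['frame'],140,220,100,150,400,600)]))"
```

```text
jig [ 0.1116 -6.1815 31.0658] Fj [-3.037   5.0874 -3.1599] 0.03876574566828784 (np.float64(-0.0003), array([ 0.0001, -0.0018]))
```

View pics/m5.png

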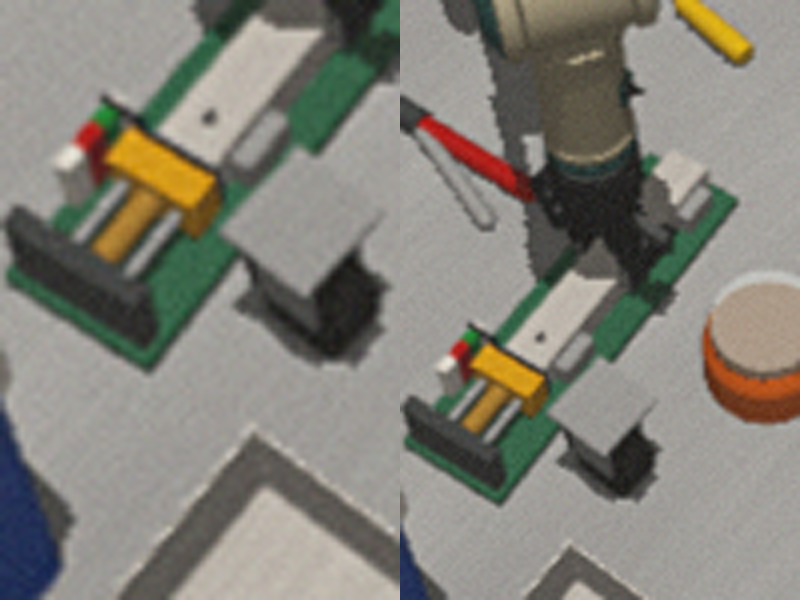

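Picture 8: the runner's end is butted on the black stop face, alongside the fence. The pointer is at the very start of the green, and the push is about 5 N. I advance 4 mm more and seat the runner on the bed.

>>> step_arm(moves=[-0.002,-0.001,0.001,0,1,-0.004,-0.001,0.001,0,1,-0.006,-0.001,0.002,0,1,-0.008,-0.001,0.002,0,1,-0.008,-0.001,0.002,0,1])

```text
clock: 14.0
position: [0.5755, -0.2368, 0.0308]
ee_rot: [-0.001, 0.652, 0.759, 0.001]
contact_force: [-3.8, 8.1, 1.7]
width: 0.0387
```

```bash
python3 st.py
```

```text
jig [ 0.0698 -9.2511 30.8151] Fj [-2.4964  8.5589  1.6669] 0.038667446865127846 (np.float64(-0.0004), array([ 0.001 , -0.0029]))
```

>>> step_arm(moves=[-0.002,0,0.0005,0,1,-0.004,0,0.0005,0,1,-0.004,0,0.0005,0,1,-0.004,0,0.0005,0,1,-0.004,0,0.0005,0,1])

```text
clock: 14.5
position: [0.5757, -0.2382, 0.0308]
ee_rot: [-0.001, 0.652, 0.759, 0.002]
contact_force: [-3.6, 9.3, 3.0]
width: 0.0385
```

```bash
python3 st.py; python3 -c "
from go import *
_,a=grab('scene','s6');_,b=grab('top','t6')
c=lambda f,x,y,w,h,W,H:cv2.resize(f[y:y+h,x:x+w],(W,H),interpolation=cv2.INTER_CUBIC)
cv2.imwrite('pics/m6.png',np.hstack([c(a['frame'],140,285,67,100,400,600),np.vstack([c(b['frame'],185,120,266,200,400,300),c(a['frame'],140,120,266,200,400,300)])]))"
```

```text
jig [  0.0501 -10.5939  30.7648] Fj [-2.1213  9.7473  3.0168] 0.03847922370425569 (np.float64(-0.0003), array([ 0.0009, -0.0038]))
```

View pics/m6.png

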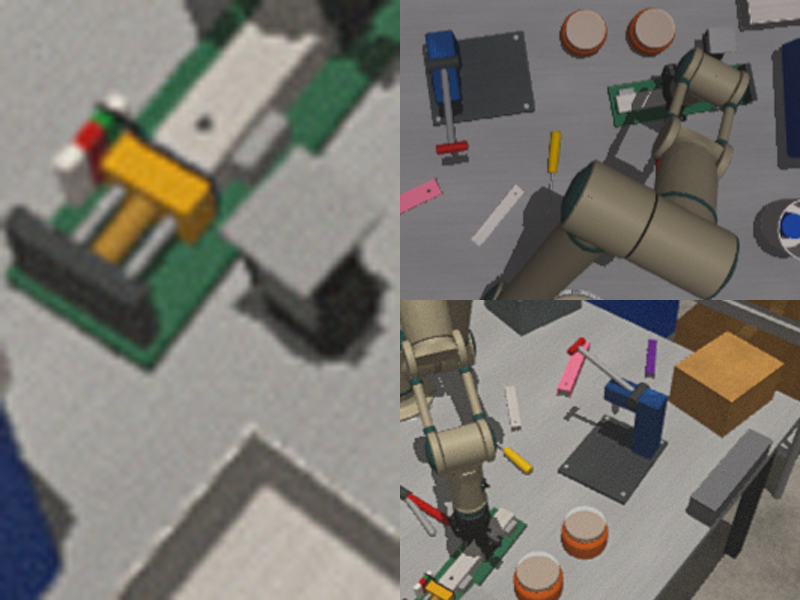

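Picture 9: the pointer stands mid-green, the runner is against the stop and fence, the lever is up, and the bystanders are in place. I hold briefly to check that it stays steady.

>>> step_arm(moves=[0,0,0,0,1,0,0,0,0,1,0,0,0,0,1,0,0,0,0,1,0,0,0,0,1])

```text
clock: 15.1
position: [0.5757, -0.2381, 0.0308]
ee_rot: [-0.001, 0.652, 0.759, 0.002]
contact_force: [-3.6, 8.7, 3.6]
width: 0.0385
```

```bash
python3 st.py; python3 -c "
from go import *
print(job.sign_off())"
```

```text
jig [  0.0533 -10.5635  30.7743] Fj [-2.2391  9.1033  3.5785] 0.0385267835568991 (np.float64(-0.0003), array([ 0.0009, -0.0038]))
the job is handed in; nothing more can be done
None
```

The runner is dimpled, in the jig and held against the sprung stop at about 9 N. I handed the job in at about 15 s on the robot's clock, with the grip still on.

- **Press:** I pushed the lever down until the tip stopped moving and the force rose to about 33 N. I then let it back up under control, and later pictures show it up. I did not look at the dimple itself.
- **Runner:** I slid it out from under the punch, laid it on the jig bed against the fence, and re-gripped it near the middle. I then pushed it slowly against the stop.
- **Last checks:**
  - The push was 9.1–9.7 N along the jig, steady over a half-second hold, with light contact on the fence (about 2 N) and the bed (about 3.5 N).
  - The pointer looks mid-green in the picture, and no bystander appeared to have moved.
- **Disagreements:**
  - My measured position against the fence came out about 2 mm off the nominal jig x, within calibration and pixel error.
  - The push reading includes some sliding friction, so the spring itself may carry about 1 N less or so.

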